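# Present the blue blank at the ledge's edge

## Robot

A 7-joint arm with a two-finger parallel gripper is mounted at the origin on a cart in front of the work surface, level with it; the furniture and walls round the work are solid. World frame = base frame: x ahead of the robot, y to its left, z up, the work surface at z = 0. Lengths are in m, angles in rad, forces in N, time in s.
With the tool pointing down it reaches from about 0.4 to 0.875 m from the base axis. Payload 19.3 kg.
Tool frame: the origin (TCP) lies on the mounting face of the last link; the fingertips stand 173 mm ahead of it and the grasp point (between the pads) lies 155 mm ahead of it (bot.grip_point_offset is the distance from the TCP to the grasp point, in m); z points along the fingers, y is the line along which they close (so a half turn about z gives the same grasp; the last joint's range is limited). The gripper opens to 85 mm and grips with 20 to 120 N. Pads are 22 mm wide; open, the fingers measure 114 mm over their backs; the gripper's body (76 mm by 85 mm) begins 54 mm behind the grasp point. The pads swing forward as they close: fully open they stand 13 mm farther back than shut.
Start: joints at [-1.3, 0.521, -0.036, 1.599, 0.021, 1.021, -0.113], TCP at [0.209, 0.589, 0.405] pointing down, gripper open.
Joint ranges: [-2.91, 2.91], [-0.3, 2.13], [-1.5, 1.42], [0.17, 2.43], [-1.26, 4.41], [0.16, 1.93], [-2.52, 2.52]. Speed limits (rad/s): [1.89, 1.89, 2.39, 2.39, 3.01, 3.01, 3.01].

## Interface

Orientations are given as [roll, pitch, yaw] about the fixed x, y, z axes, in that order (R = Rz(yaw) Ry(pitch) Rx(roll)).
In Python, from workcell import bot gives the robot as it stands.
- The arm moves only by the tool arm_command, never from a script. Its argument "deltas" is a list of rows, each a list of 3 entries, a list of its own where there are three numbers: the shift along the tool's x, y, z in cm, then the turn, a rotation vector about the tool's x, y, z in rad, then the finger opening in cm, from 0 to 8.54. In form: [[[tx, ty, tz], [rx, ry, rz], claw], ...]. A call has 1 to 20 rows; each row shifts and turns the commanded pose from where the row before left it, along the tool's axes as they then stand; what a row does not reach is not made up. A row lasts 1/10 s, in which the tool goes at most 50 mm and 8.59 degrees, less where a joint would pass 70% of its speed; a pose out of reach is approached as far as the arm can. A call with a gripper value outside its range is refused whole. The fingers move at their own pace and stop on an object; "newtons" is the grip in N (left out, the last holds). Time passes only in rows, so rows that do not move let the fingers close. It gives the time, the measured TCP pose, the force, the opening and the grip force at its end, in the units of the state.
- bot.observe(): the state, without advancing time (a new reading comes with each control period).
- bot.grab_frame(name): name is "scene" or "side" or "wrist"; returns a dict with "frame" (384x512x3 uint8, red, green, blue), "K" (3x3 intrinsics, pixels), "rvec" (rotation vector, rad) and "tvec" (3), from world to camera coordinates, as OpenCV has them; the wrist camera has in their place "T_tool_cam" (4x4, takes a point from camera to tool coordinates, whose origin is the TCP and whose axes are the flange's). Camera axes: x right, y down, z forward; pixel columns grow to the right and rows downward; lengths in m; the calibration is good to about 2 mm. A picture is of the moment at which its call begins: read the wrist's pose just before it. There is no depth.
- bot.job_done(): hands the job in; it is judged then, once.
Trained networks look in a picture, given as the dict that the camera call returned (one of the last four; its "shot" number tells which), for a name from the list of things; names that differ only in an ending like _2 or _b are one class to them, and where a whole thing is asked for, a point or a joint stands for the part that bears it (a point fixed in the world has none). Each returns a list of dicts, best first, with "p" (0 to 1); they miss things now and then, are a little off and sometimes report something else, mostly with a low value. They report only what shows in the picture. A call takes as long as a camera call. They do not tell look-alikes from the thing itself.
- bot.find_in(name, picture): "rect" ([left, top, width, height] in pixels, round what is visible of it).
- bot.mark_of(name, picture): "at" ([column, row] in pixels: a listed point, or the origin of a listed thing).
The state is a dict: "clock": time; "qpos": joint angles; "qd": joint speeds; "joint_efforts": joint torques, N m; "position": TCP position; "tool_rot": TCP orientation; "force": force on the tool from outside, world axes, zero at the start; "moment": the same for the moment, N m; "grip_width": finger opening in m; "finger_force": force on a finger pad.
Only numpy, scipy, OpenCV 4.12 (cv2) and the standard library are available. Lean on these libraries where they do the work, as an engineer would, in place of code of your own. Each camera call takes 0.05 s, during which the arm holds its last target. There are 200 camera calls.

## Task

The label plate whose edge sticks out over the red-striped edge of the ledge is the one that gets picked up next, and it is the wrong one. With the fingertips, first push the bare brass plate back until no part of it overhangs, then push the blue plate straight out until about 3 cm of it overhangs the red edge, square to that edge. Only push: both plates stay lying flat on the ledge, nothing is gripped or lifted, and the jar, bottle and tape roll round the ledge are left where they stand.

Things in the scene. Friction and masses are not known exactly. Their poses are not given: they have to be found in the camera images.
- ledge: fixed grey step on the bench, 220 mm (its x) by 300 mm (its y), top at 45 mm above the bench: two identical flat grey slabs side by side, 220 x 146 mm, centred at its y = -75 and +75 mm, nothing standing up round them. Origin: centre of its underside, on the bench; z up. Its -x side is the open edge with the red stripe, at x = -110 mm; seen from the robot this edge is on the right, turned up to about 17 degrees
- ledge_edge (a point): middle of the ledge's red-striped edge, at top-surface height (45 mm); axes as the ledge's
- bare_plate: bare brass (yellow metal) label plate, 110 x 90 x 6 mm, about 0.16 kg, with a fine white frame line and four dark corner dots, lying flat and loose on one of the ledge's grey slabs, up to about 12 degrees askew; which slab varies. Origin: centre of the underside. x axis: its 110 mm length, -x towards the red edge; z up. It starts with 20 to 40 mm overhanging the red edge
- bare_plate_corner_a (a point): top corner of the bare plate at its red-edge end, on its +y side (at -55, +45, 6 mm in the plate's frame)
- bare_plate_corner_b (a point): top corner of the bare plate at its red-edge end, on its -y side (at -55, -45, 6 mm)
- blue_plate: blue label plate, 110 x 90 x 6 mm, about 0.16 kg, with a fine white frame line and four dark corner dots, lying flat and loose on one of the ledge's grey slabs, up to about 12 degrees askew; which slab varies. Origin: centre of the underside. x axis: its 110 mm length, -x towards the red edge; z up. It starts wholly on the ledge and would tip off if more than 55 mm overhung
- blue_plate_edge (a point): middle of the blue plate's red-edge end, upper side (at -55, 0, 6 mm in the plate's frame)
- jar: loose clear jar with red screw lid, 63 mm across, 72 mm high, on the bench off the red edge; origin centre of underside
- bottle: loose brown bottle with black cap, 48 mm across, 95 mm high, on the bench behind the ledge's +x side; origin centre of underside
- tape: loose roll of tan tape lying flat, 96 mm across, 25 mm high, on the bench behind the ledge's +x side; origin centre of underside
There are look-alikes about, which are no part of the job. Of the things that look like the blue_plate, the larger one is meant. What is shaped like the bare_plate but pink is not meant.

How it is judged:
On the way, in this order (a step that is already met when the one before it is completed fails the run):
1. the bare plate is pushed back flat onto the ledge, no part overhanging (x of each of bare_plate_corner_a, bare_plate_corner_b in the frame of ledge above -0.112 m and x of bare_plate in the frame of ledge below 0.055 m and angle between bare_plate's own z axis and vertical below 0.03 rad and z of bare_plate in the frame of ledge between 0.042 and 0.049 m), for 0.2 s.
2. the blue plate overhangs the red edge by 20 to 40 mm, square and flat (x of blue_plate_edge in the frame of ledge between -0.15 and -0.13 m and angle between the x axis of blue_plate and the x axis of ledge, either way round below 0.14 rad and angle between blue_plate's own z axis and vertical below 0.03 rad and z of blue_plate in the frame of ledge between 0.042 and 0.049 m), for 0.2 s.
At the end, for the whole second after the job is handed in: both plates flat and at rest; the bare plate wholly on the ledge (corners at most 2 mm past the red edge, centre within 55 mm of the ledge's); the end of the blue plate 20 to 40 mm past the red edge, the plate within 8 degrees of square (all of step 1 and all of step 2 and linear speed of each of bare_plate, blue_plate below 0.01 m/s and angular speed of each of bare_plate, blue_plate below 0.1 rad/s); the robot touches nothing.
It fails at once if the bare plate is lifted or tipped (z of bare_plate in the frame of ledge above 0.057 m or angle between bare_plate's own z axis and vertical above 0.15 rad).
It fails at once if the blue plate is lifted or tipped (z of blue_plate in the frame of ledge above 0.057 m or angle between blue_plate's own z axis and vertical above 0.15 rad).
It fails at once if the red-lidded jar is disturbed (moved over 20 mm) (distance of jar from where it was at the start of the episode above 0.02 m).
It fails at once if the black-capped brown bottle is disturbed (moved over 20 mm) (distance of bottle from where it was at the start of the episode above 0.02 m).
It fails at once if the tape roll is disturbed (moved over 20 mm) (distance of tape from where it was at the start of the episode above 0.02 m).
It also fails if it takes over 56 s, if anything falls off the work surface, if the arm or the gripper's body presses on something with over 40 N, if the wrist force passes 120 N, or if a joint passes its speed limit or range.

## Working session

There is one attempt and no reset: what is moved stays moved. The work goes in short steps, Python scripts to look and compute and a tool call to move; the robot and the scene stay as the last step left them, time stands still between calls to the robot, and variables do not carry over. Pictures are saved under pics/ and viewed, at most 10 in all, crops included, and the job is handed in when it is done.

Besides the shell and the picture viewer there is one more tool, called after ">>>" by a JSON object that holds its "name" and its "arguments", one argument or row to a line. arm_command: Moves the arm, as the interface text tells. Its arguments: {"type":"object","properties":{"deltas":{"type":"array","items":{"type":"array"}},"newtons":{"type":"number"}},"required":["deltas"]}

```bash
mkdir -p pics; cat > h.py <<'E'
import numpy as np, cv2
from scipy.spatial.transform import Rotation as R
from workcell import bot
def world_cam(p):
    Rm=cv2.Rodrigues(np.array(p["rvec"],float))[0]; t=np.array(p["tvec"],float).ravel()
    return Rm.T, -Rm.T@t
def wrist_cam(p,st):
    T=np.eye(4); T[:3,:3]=R.from_euler('xyz',st["tool_rot"]).as_matrix(); T[:3,3]=st["position"]
    T=T@np.array(p["T_tool_cam"]); return T[:3,:3],T[:3,3]
def ray(p,cam,uv,z):
    Rc,c=cam; d=Rc@np.linalg.inv(np.array(p["K"]))@np.array([uv[0],uv[1],1.]); return c+d*(z-c[2])/d[2]
def save(p,n): cv2.imwrite(f"pics/{n}.png",cv2.cvtColor(p["frame"],cv2.COLOR_RGB2BGR))
E
python3 - <<'E'
from h import *
np.set_printoptions(precision=3,suppress=True)
s=bot.observe(); print(s["position"],s["tool_rot"],s["grip_width"])
for n in ("scene","side"):
    p=bot.grab_frame(n); save(p,n); cam=world_cam(p); print(n,cam[1])
    for o,z in (("bare_plate",.045),("blue_plate",.045),("ledge",0),("jar",0),("bottle",0),("tape",0)):
        for d in bot.mark_of(o,p)[:3]: print(o,np.round(d["at"]),round(d["p"],2),ray(p,cam,d["at"],z))
    for o,z in (("bare_plate_corner_a",.051),("blue_plate_edge",.051),("ledge_edge",.045)):
        for d in bot.mark_of(o,p)[:3]: print(o,np.round(d["at"]),round(d["p"],2),ray(p,cam,d["at"],z))
a=cv2.imread("pics/scene.png");b=cv2.imread("pics/side.png")
cv2.imwrite("pics/both.png",np.hstack([cv2.resize(a,(400,300)),cv2.resize(b,(400,300))]))
E
```

```text
[0.209 0.589 0.404] [-3.14   0.     2.801] 0.08562378850865823
scene [0.048 1.035 0.508]
bare_plate [219. 301.] 0.97 [0.427 0.602 0.045]
bare_plate [321. 196.] 0.38 [0.496 0.053 0.045]
blue_plate [272. 184.] 0.63 [0.663 0.07  0.045]
blue_plate [248. 178.] 0.51 [0.753 0.07  0.045]
ledge [282. 208.] 0.8 [0.59  0.119 0.   ]
bottle [233. 228.] 0.79 [0.632 0.303 0.   ]
tape [270. 252.] 0.68 [0.484 0.344 0.   ]
tape [323. 194.] 0.41 [ 0.544 -0.061  0.   ]
bare_plate_corner_a [185. 304.] 0.93 [0.464 0.65  0.051]
bare_plate_corner_a [221. 328.] 0.93 [0.376 0.656 0.051]
blue_plate_edge [288. 183.] 0.79 [0.621 0.04  0.051]
blue_plate_edge [239. 176.] 0.48 [0.779 0.089 0.051]
side [ 0.18  -0.618  0.62 ]
bare_plate [163. 163.] 0.7 [0.436 0.47  0.045]
bare_plate [233. 225.] 0.69 [0.498 0.058 0.045]
blue_plate [351. 223.] 0.85 [ 0.779 -0.073  0.045]
blue_plate [280. 204.] 0.63 [0.66  0.088 0.045]
ledge [248. 218.] 0.7 [0.577 0.122 0.   ]
jar [272. 292.] 0.85 [ 0.497 -0.146  0.   ]
bottle [239. 184.] 0.62 [0.637 0.298 0.   ]
tape [195. 191.] 0.79 [0.491 0.325 0.   ]
bare_plate_corner_a [171. 154.] 0.95 [0.478 0.513 0.051]
bare_plate_corner_a [228. 244.] 0.69 [ 0.453 -0.012  0.051]
bare_plate_corner_a [258. 233.] 0.66 [ 0.536 -0.008  0.051]
blue_plate_edge [283. 214.] 0.84 [0.635 0.033 0.051]
blue_plate_edge [360. 220.] 0.74 [ 0.802 -0.08   0.051]
blue_plate_edge [278. 202.] 0.28 [0.655 0.088 0.051]
ledge_edge [267. 225.] 0.7 [0.577 0.019 0.045]
```

View pics/scene.png

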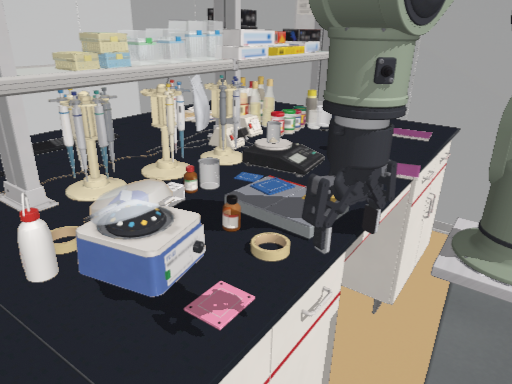

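View pics/side.png

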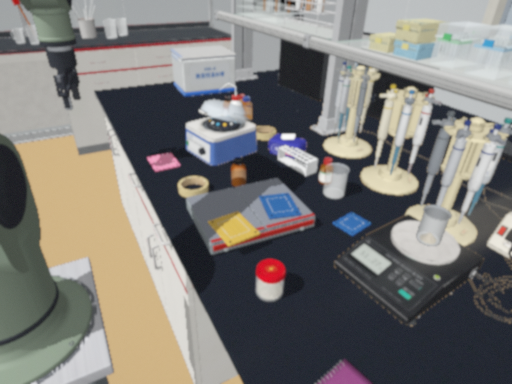

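Scene: the bare brass plate is at side (233,228) on the near slab and sticks out over the red edge; the intended blue plate is at side (281,204) on the far slab. Look-alikes: the small blue plate on the bench at side (351,223) and the pink one at side (163,162). Jar at side (270,280), bottle (239,175), tape (195,187).

```bash
cat >> h.py <<'E'
def rects(p,cam):
    "colour blobs -> min-area rectangles in world"
    hsv=cv2.cvtColor(p["frame"],cv2.COLOR_RGB2HSV); out={}
    for n,lo,hi,z in (("brass",(18,90,90),(32,255,255),.051),("blue",(98,130,70),(118,255,255),.051)):
        m=cv2.morphologyEx(cv2.inRange(hsv,lo,hi),cv2.MORPH_CLOSE,np.ones((5,5)))
        for c in cv2.findContours(m,0,2)[0]:
            if cv2.contourArea(c)<250: continue
            w=np.array([ray(p,cam,q[0],z)[:2] for q in c])
            r=cv2.minAreaRect((w*1000).astype(np.float32))
            if 60<max(r[1])<150 and .2<w[:,0].mean()<1: out.setdefault(n,[]).append(np.round(cv2.boxPoints(r)).tolist()+[np.round(r[0]).tolist(),np.round(r[1]).tolist()])
    return out
E
python3 - <<'E'
from h import *
p=bot.grab_frame("side"); cam=world_cam(p)
for k,v in rects(p,cam).items():
    for r in v: print(k,r)
print(np.round(bot.grab_frame("wrist")["T_tool_cam"],3))
f=p["frame"][165:265,170:330]; cv2.imwrite("pics/crop.png",cv2.resize(cv2.cvtColor(f,cv2.COLOR_RGB2BGR),(800,500),interpolation=cv2.INTER_CUBIC))
E
```

```text
brass [[442.0, 96.0], [449.0, -18.0], [542.0, -12.0], [534.0, 102.0], [492.0, 42.0], [93.0, 114.0]]
blue [[723.0, -51.0], [737.0, -123.0], [828.0, -104.0], [814.0, -33.0], [775.0, -78.0], [93.0, 73.0]]
blue [[594.0, 35.0], [679.0, 13.0], [706.0, 118.0], [621.0, 140.0], [650.0, 76.0], [109.0, 87.0]]
[[-0.001 -0.947 -0.32   0.082]
 [ 1.    -0.001 -0.    -0.   ]
 [ 0.    -0.32   0.947  0.031]
 [ 0.     0.     0.     1.   ]]
```

View pics/crop.png

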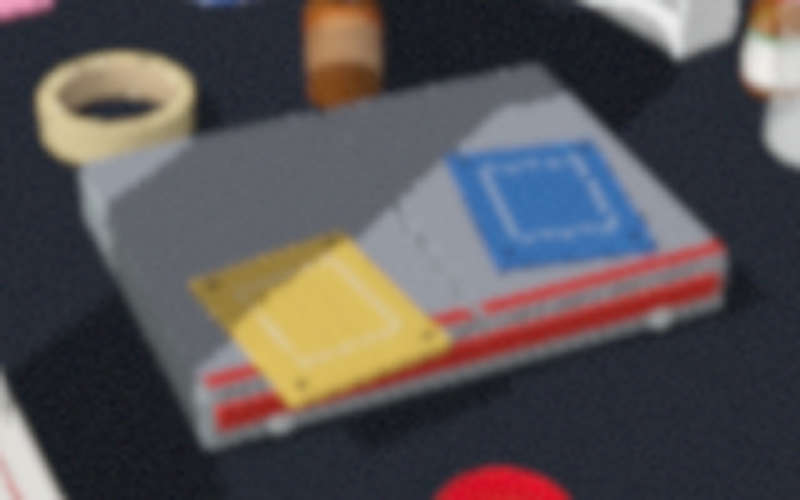

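The crop shows the choice is right: the brass plate overhangs the red edge (its outer corners at about crop (295,400) and (445,345)), and the large blue plate lies wholly on the far slab.

```bash
python3 - <<'E'
from h import *
p=bot.grab_frame("side"); cam=world_cam(p)
c=np.array([ray(p,cam,q,.045)[:2] for q in ((211,241),(315,213.6),(187,199),(279,178))])
print(c.round(3)); e=c[1]-c[0]; print(np.degrees(np.arctan2(e[1],e[0]))+90, np.linalg.norm(e)); e=c[3]-c[2]; print(np.degrees(np.arctan2(e[1],e[0]))+90, np.linalg.norm(e), c.mean(0))
s=bot.observe(); T=R.from_euler('xyz',s["tool_rot"]).as_matrix()
print(T.T@(np.array([.56,.06,.42])-s["position"])*100)
E
```

```text
[[0.424 0.024]
 [0.72  0.004]
 [0.433 0.225]
 [0.733 0.212]]
86.1935689792661 0.2973200272260538
87.43046897104738 0.3004031762487228 [0.57768454 0.11654259]
[-50.77216039 -38.12762964  -1.52958345]
```

>>> {"name": "arm_command", "arguments": {
  "deltas": [
    [[-2.82,-2.12,-0.08],[0,0,0],5],
    [[-2.82,-2.12,-0.08],[0,0,0],5],
    [[-2.82,-2.12,-0.08],[0,0,0],5],
    [[-2.82,-2.12,-0.08],[0,0,0],5],
    [[-2.82,-2.12,-0.08],[0,0,0],5],
    [[-2.82,-2.12,-0.08],[0,0,0],5],
    [[-2.82,-2.12,-0.08],[0,0,0],5],
    [[-2.82,-2.12,-0.08],[0,0,0],5],
    [[-2.82,-2.12,-0.08],[0,0,0],5],
    [[-2.82,-2.12,-0.08],[0,0,0],5],
    [[-2.82,-2.12,-0.08],[0,0,0],5],
    [[-2.82,-2.12,-0.08],[0,0,0],5],
    [[-2.82,-2.12,-0.08],[0,0,0],5],
    [[-2.82,-2.12,-0.08],[0,0,0],5],
    [[-2.82,-2.12,-0.08],[0,0,0],5],
    [[-2.82,-2.12,-0.08],[0,0,0],5],
    [[-2.82,-2.12,-0.08],[0,0,0],5],
    [[-2.82,-2.12,-0.08],[0,0,0],5]
  ]
}}

```text
clock: 2.95
position: [0.5604, 0.0584, 0.4193]
tool_rot: [3.141, 0.0, 2.801]
force: [0.8, 1.9, 0.4]
grip_width: 0.0498
finger_force: 0.0
```

>>> {"name": "arm_command", "arguments": {
  "deltas": [
    [[0,0,0],[0,0,0.1286],5],
    [[0,0,0],[0,0,0.1286],5],
    [[0,0,0],[0,0,0.1286],5],
    [[0,0,0],[0,0,0.1286],5],
    [[0,0,0],[0,0,0.1286],5],
    [[0,0,0],[0,0,0.1286],5],
    [[0,0,0],[0,0,0.1286],5],
    [[0,0,0],[0,0,0.1286],5],
    [[0,0,0],[0,0,0.1286],5],
    [[0,0,0],[0,0,0.1286],5],
    [[0,0,0],[0,0,0],5],
    [[0,0,0],[0,0,0],5]
  ]
}}

```text
clock: 4.15
position: [0.5597, 0.0599, 0.4191]
tool_rot: [-3.142, 0.0, 1.519]
force: [-0.0, -0.0, 0.2]
grip_width: 0.0502
finger_force: 0.0
```

```bash
python3 - <<'E'
from h import *
s=bot.observe(); print(s["position"],s["tool_rot"],s["grip_width"],s["force"],s["clock"],s["qpos"])
p=bot.grab_frame("wrist"); cam=wrist_cam(p,s); save(p,"w1")
for k,v in rects(p,cam).items():
    for r in v: print(k,r)
for o,z in (("bare_plate_corner_a",.051),("blue_plate_edge",.051),("ledge_edge",.045),("jar",0),("bottle",0),("tape",0)):
    for d in bot.mark_of(o,p)[:3]: print(o,np.round(d["at"]),round(d["p"],2),ray(p,cam,d["at"],z).round(3))
E
```

```text
[0.55973484 0.05990429 0.41908496] [-3.14156412e+00  1.43526235e-04  1.51903951e+00] 0.05021628393722595 [-0.0466177  -0.01217225  0.21609122] 4.15 [-0.54025551  0.44084082  0.45484913  1.76849505 -0.22685564  0.9842893
 -0.04851036]
brass [[443.0, 98.0], [452.0, -13.0], [543.0, -6.0], [534.0, 105.0], [493.0, 46.0], [92.0, 111.0]]
blue [[750.0, 14.0], [762.0, -48.0], [837.0, -32.0], [824.0, 30.0], [793.0, -9.0], [76.0, 63.0]]
blue [[595.0, 41.0], [680.0, 19.0], [707.0, 123.0], [622.0, 145.0], [651.0, 82.0], [107.0, 88.0]]
bare_plate_corner_a [173. 224.] 0.93 [ 0.456 -0.008  0.051]
bare_plate_corner_a [247. 218.] 0.78 [ 0.544 -0.005  0.051]
blue_plate_edge [493. 200.] 0.93 [0.829 0.002 0.051]
blue_plate_edge [327. 181.] 0.86 [0.637 0.035 0.051]
ledge_edge [266. 207.] 0.65 [0.567 0.006 0.045]
jar [217. 292.] 0.94 [ 0.489 -0.144  0.   ]
```

View pics/w1.png

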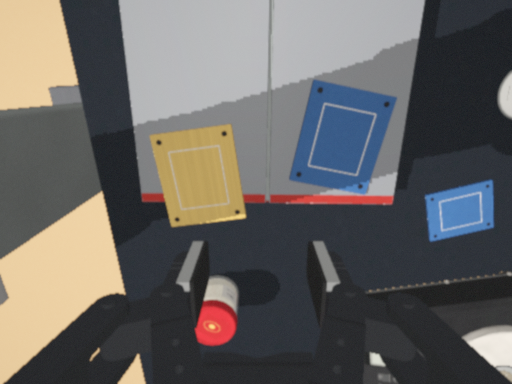

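Wrist view: brass plate at (198,176) overhanging the red stripe (row ~200), blue plate at (343,137) wholly on the ledge, small blue look-alike at (460,210), jar at (218,310) between the fingers' approach and clear of the edge by some 10 cm.

```bash
cat >> h.py <<'E'
def ledge(p,cam):
    "red stripe's outer border on top -> (middle, unit x axis, yaw)"
    hsv=cv2.cvtColor(p["frame"],cv2.COLOR_RGB2HSV)
    m=cv2.inRange(hsv,(0,130,80),(6,255,255))|cv2.inRange(hsv,(172,130,80),(180,255,255))
    n,l,st,_=cv2.connectedComponentsWithStats(cv2.morphologyEx(m,cv2.MORPH_CLOSE,np.ones((3,3))))
    pts=[]
    for i in range(1,n):
        if st[i,2]>1.5*st[i,3] and st[i,4]>40:
            for c in range(st[i,0]+1,st[i,0]+st[i,2]-1): pts.append(ray(p,cam,(c,np.where(l[:,c]==i)[0].max()+.5),.045)[:2])
    pts=np.array(pts); k=np.polyfit(pts[:,0],pts[:,1],1)
    for _ in range(3):
        r=pts[:,1]-np.polyval(k,pts[:,0]); g=pts[abs(r)<.003]; k=np.polyfit(g[:,0],g[:,1],1)
    x0,x1=pts[:,0].min(),pts[:,0].max(); a=np.arctan(k[0])
    return np.array([(x0+x1)/2,np.polyval(k,(x0+x1)/2)]), np.array([-np.sin(a),np.cos(a)]), a+np.pi/2,(x0,x1)
def toledge(w,L): d=np.array(w)-L[0]; return np.c_[d@L[1]-.11, d@np.array([L[1][1],-L[1][0]])]
E
python3 - <<'E'
from h import *
s=bot.observe(); p=bot.grab_frame("wrist"); cam=wrist_cam(p,s)
L=ledge(p,cam); print(L,np.degrees(L[2]))
for k,v in rects(p,cam).items():
    for r in v: print(k,(toledge(np.array(r[:5])/1000,L)*1000).round().tolist(),r[5])
print(toledge([s["position"][:2]],L))
E
```

```text
(array([0.56832696, 0.01135894]), array([0.06079137, 0.99815049]), np.float64(1.5099674516919508), (np.float64(0.42205229350469997), np.float64(0.7146016227336602))) 86.5147621840728
brass [[-31.0, -130.0], [-141.0, -115.0], [-129.0, -24.0], [-19.0, -40.0], [-80.0, -77.0]] [91.0, 111.0]
blue [[-96.0, 181.0], [-157.0, 197.0], [-137.0, 271.0], [-77.0, 254.0], [-117.0, 225.0]] [76.0, 63.0]
blue [[-79.0, 25.0], [-96.0, 111.0], [10.0, 132.0], [27.0, 44.0], [-34.0, 78.0]] [107.0, 88.0]
[[-0.06237213 -0.01147718]]
```

```bash
python3 - <<'E'
from h import *
p=bot.grab_frame("wrist"); print(np.round(p["K"],1))
T=np.array(p["T_tool_cam"]); Ti=np.linalg.inv(T)
for z in (.155,.16,.165,.17,.173):
    o=[]
    for x,y in ((.011,.025),(-.011,.025),(.011,-.025)):
        c=Ti@[x,y,z,1]; q=np.array(p["K"])@c[:3]; o.append((q[:2]/q[2]).round(1).tolist())
    print(z,o)
f=p["frame"][230:300,170:350]; cv2.imwrite("pics/tip.png",cv2.resize(cv2.cvtColor(f,cv2.COLOR_RGB2BGR),(720,280),interpolation=cv2.INTER_CUBIC))
E
```

```text
[[310.7   0.  257.7]
 [  0.  310.7 191. ]
 [  0.    0.    1. ]]
0.155 [[312.5, 252.0], [309.9, 292.9], [202.1, 252.0]]
0.16 [[310.7, 246.6], [308.3, 286.5], [203.9, 246.6]]
0.165 [[309.1, 241.5], [306.8, 280.4], [205.6, 241.6]]
0.17 [[307.5, 236.8], [305.4, 274.7], [207.2, 236.8]]
0.173 [[306.6, 234.0], [304.5, 271.5], [208.1, 234.1]]
```

View pics/tip.png

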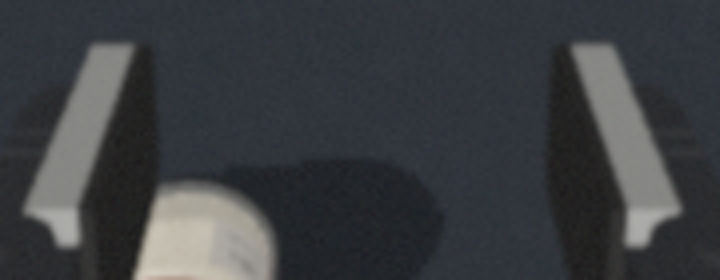

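>>> {"name": "arm_command", "arguments": {
  "deltas": [
    [[1.87,-1.1,0],[0,0,0.009],5],
    [[1.87,-1.1,0],[0,0,0],5],
    [[1.87,-1.1,0],[0,0,0],5],
    [[1.87,-1.1,0],[0,0,0],5],
    [[1.87,-1.1,0],[0,0,0],5],
    [[1.87,-1.1,0],[0,0,0],5],
    [[0,0,2.3],[0,0,0],5],
    [[0,0,2.3],[0,0,0],5],
    [[0,0,2.3],[0,0,0],5],
    [[0,0,2.3],[0,0,0],5],
    [[0,0,2.3],[0,0,0],5],
    [[0,0,2.3],[0,0,0],5],
    [[0,0,2.3],[0,0,0],5],
    [[0,0,2.3],[0,0,0],5],
    [[0,0,0],[0,0,0],5],
    [[0,0,0],[0,0,0],5]
  ]
}}

```text
clock: 6.2
position: [0.5012, 0.1758, 0.2355]
tool_rot: [-3.141, 0.0, 1.506]
force: [-0.7, 0.7, 1.2]
grip_width: 0.0503
finger_force: 0.0
```

Fingertip end faces show at rows ~241–282, which puts the tips about 165 mm ahead of the TCP at this opening. I'll confirm that by a gentle touch on the ledge.

>>> {"name": "arm_command", "arguments": {
  "deltas": [
    [[0,0,0.5],[0,0,0],5],
    [[0,0,0.5],[0,0,0],5],
    [[0,0,0.5],[0,0,0],5],
    [[0,0,0.5],[0,0,0],5],
    [[0,0,0.05],[0,0,0],5],
    [[0,0,0.05],[0,0,0],5],
    [[0,0,0.05],[0,0,0],5],
    [[0,0,0.05],[0,0,0],5],
    [[0,0,0],[0,0,0],5]
  ]
}}

```text
clock: 7.1
position: [0.5012, 0.1758, 0.2152]
tool_rot: [3.141, -0.002, 1.505]
force: [-14.5, -3.2, 59.2]
grip_width: 0.05
finger_force: 29.6
```

>>> {"name": "arm_command", "arguments": {
  "deltas": [
    [[0,0,0.05],[0,0,0],5],
    [[0,0,0.05],[0,0,0],5],
    [[0,0,0.05],[0,0,0],5],
    [[0,0,0.05],[0,0,0],5],
    [[0,0,0],[0,0,0],5]
  ]
}}

```text
clock: 7.6
position: [0.5012, 0.1755, 0.2149]
tool_rot: [3.141, -0.003, 1.505]
force: [-26.9, -7.5, 106.1]
grip_width: 0.0501
finger_force: 53.0
```

>>> {"name": "arm_command", "arguments": {
  "deltas": [
    [[0,0,-1.0],[0,0,0],5],
    [[0,0,-2.5],[0,0,0],5],
    [[0,0,-2.5],[0,0,0],5],
    [[-3.1,0.1,0],[0,0,0],5],
    [[-3.1,0.1,0],[0,0,0],5],
    [[-3.1,0.1,0],[0,0,0],5],
    [[-3.1,0.1,0],[0,0,0],5],
    [[-3.1,0.1,0],[0,0,0],5],
    [[-3.1,0.1,0],[0,0,0],5],
    [[-3.2,0.1,0],[0,0,0],5],
    [[0,0,1.0],[0,0,0],5],
    [[0,0,1.0],[0,0,0],5],
    [[0,0,1.0],[0,0,0],5],
    [[0,0,1.0],[0,0,0],5],
    [[0,0,1.0],[0,0,0],5],
    [[0,0,0],[0,0,0],5],
    [[0,0,0],[0,0,0],5]
  ]
}}

```text
clock: 9.3
position: [0.4938, -0.042, 0.2209]
tool_rot: [-3.141, 0.0, 1.506]
force: [-0.2, -0.1, 0.1]
grip_width: 0.0502
finger_force: 0.0
```

```bash
cat > chk.py <<'E'
from h import *
s=bot.observe(); p=bot.grab_frame("wrist"); cam=wrist_cam(p,s)
L=(np.array([.56833,.01136]),np.array([.06079,.99815]),1.51)
print(s["clock"],s["position"].round(4),s["tool_rot"].round(3),s["force"].round(1)); print("tool uv",toledge([s["position"][:2]],L)*1000)
try: M=ledge(p,cam); print("edge now",M[0].round(4),M[2].round(3))
except Exception as e: print(e)
for k,v in rects(p,cam).items():
    for r in v: print(k,(toledge(np.array(r[:5])/1000,L)*1000).round().tolist(),r[5])
p=bot.grab_frame("side"); cam=world_cam(p); print("side")
for k,v in rects(p,cam).items():
    for r in v: print(k,(toledge(np.array(r[:5])/1000,L)*1000).round().tolist(),r[5])
E
python3 chk.py
```

```text
9.3 [ 0.4938 -0.042   0.2209] [-3.141  0.     1.506] [-0.2 -0.1  0.1]
tool uv [[-167.78430126  -71.14163187]]
edge now [0.5187 0.0135] 1.499
brass [[-54.0, -126.0], [-140.0, -115.0], [-128.0, -25.0], [-41.0, -38.0], [-91.0, -76.0]] [90.0, 87.0]
side
blue [[-164.0, 160.0], [-233.0, 178.0], [-211.0, 263.0], [-142.0, 245.0], [-188.0, 212.0]] [88.0, 71.0]
blue [[-90.0, 43.0], [-103.0, 108.0], [3.0, 129.0], [16.0, 62.0], [-44.0, 86.0]] [108.0, 68.0]
```

>>> {"name": "arm_command", "arguments": {
  "deltas": [
    [[0,0,0.37],[0,0,0],5],
    [[0,0,0],[0,0,0],5],
    [[0.4,0,0],[0,0,0],5],
    [[0.4,0,0],[0,0,0],5],
    [[0.4,0,0],[0,0,0],5],
    [[0.4,0,0],[0,0,0],5],
    [[0.4,0,0],[0,0,0],5],
    [[0.4,0,0],[0,0,0],5],
    [[0.4,0,0],[0,0,0],5],
    [[0.4,0,0],[0,0,0],5],
    [[0.2,0,0],[0,0,0],5]
  ]
}}

```text
clock: 10.5
position: [0.4961, -0.0078, 0.2174]
tool_rot: [3.142, -0.0, 1.506]
force: [-1.0, -1.3, 0.3]
grip_width: 0.0498
finger_force: 0.7
```

```bash
python3 chk.py
```

```text
10.5 [ 0.4961 -0.0078  0.2174] [ 3.142 -0.     1.506] [-1.  -1.3  0.3]
tool uv [[-133.49949961  -70.96019797]]
edge now [0.5218 0.0148] 1.505
brass [[-20.0, -122.0], [-124.0, -115.0], [-117.0, -24.0], [-13.0, -32.0], [-69.0, -73.0]] [90.0, 104.0]
side
blue [[-165.0, 158.0], [-234.0, 177.0], [-211.0, 263.0], [-142.0, 245.0], [-188.0, 211.0]] [90.0, 71.0]
blue [[-86.0, 24.0], [-104.0, 108.0], [1.0, 130.0], [19.0, 46.0], [-43.0, 78.0]] [107.0, 86.0]
```

Pushing and squaring as planned; carry on.

>>> {"name": "arm_command", "arguments": {
  "deltas": [
    [[0.4,0,0],[0,0,0],5],
    [[0.4,0,0],[0,0,0],5],
    [[0.4,0,0],[0,0,0],5],
    [[0.4,0,0],[0,0,0],5],
    [[0.4,0,0],[0,0,0],5],
    [[0.3,0,0],[0,0,0],5],
    [[0.2,0,0],[0,0,0],5],
    [[0,0,0],[0,0,0],5],
    [[0,0,0],[0,0,0],5]
  ]
}}

```text
clock: 11.5
position: [0.4977, 0.0168, 0.2174]
tool_rot: [3.142, -0.0, 1.506]
force: [0.5, -0.1, 0.4]
grip_width: 0.0498
finger_force: 0.0
```

```bash
python3 chk.py
```

```text
11.5 [0.4977 0.0168 0.2174] [ 3.142 -0.     1.506] [ 0.5 -0.1  0.4]
tool uv [[-108.87297919  -70.83704023]]
edge now [0.525  0.0146] 1.505
brass [[-96.0, -113.0], [-97.0, -24.0], [4.0, -24.0], [5.0, -114.0], [-46.0, -69.0]] [101.0, 89.0]
blue [[-27.0, 9.0], [-90.0, 25.0], [-84.0, 49.0], [-20.0, 33.0], [-55.0, 29.0]] [25.0, 66.0]
side
blue [[-165.0, 158.0], [-234.0, 177.0], [-209.0, 265.0], [-140.0, 247.0], [-188.0, 212.0]] [92.0, 71.0]
blue [[-87.0, 24.0], [-103.0, 108.0], [4.0, 129.0], [21.0, 45.0], [-42.0, 77.0]] [109.0, 86.0]
```

Brass plate is back and square (end about 13 mm inside the edge). Now behind the blue plate.

>>> {"name": "arm_command", "arguments": {
  "deltas": [
    [[-0.5,0,0],[0,0,0],5],
    [[0,0,-2.0],[0,0,0],5],
    [[0,0,-4.0],[0,0,0],5],
    [[2.05,1.89,0],[0,0,0],5],
    [[2.05,1.89,0],[0,0,0],5],
    [[2.05,1.89,0],[0,0,0],5],
    [[2.05,1.89,0],[0,0,-0.004],5],
    [[2.05,1.89,0],[0,0,0],5],
    [[2.05,1.89,0],[0,0,0],5],
    [[2.05,1.89,0],[0,0,0],5],
    [[2.05,1.89,0],[0,0,0],5],
    [[0,0,1.4],[0,0,0],5],
    [[0,0,1.4],[0,0,0],5],
    [[0,0,1.4],[0,0,0],5],
    [[0,0,1.4],[0,0,0],5],
    [[0,0,0],[0,0,0],5],
    [[0,0,0],[0,0,0],5]
  ]
}}

```text
clock: 13.3
position: [0.6585, 0.1655, 0.2213]
tool_rot: [-3.141, 0.0, 1.509]
force: [-0.5, 0.7, 0.3]
grip_width: 0.0499
finger_force: 0.0
```

```bash
python3 chk.py; python3 - <<'E'
from h import *
save(bot.grab_frame("side"),"s2")
E
```

```text
13.3 [0.6585 0.1655 0.2213] [-3.141  0.     1.509] [-0.5  0.7  0.3]
tool uv [[49.37930887 80.6711796 ]]
too many indices for array: array is 1-dimensional, but 2 were indexed
brass [[-16.0, -94.0], [-39.0, -73.0], [12.0, -18.0], [36.0, -39.0], [-2.0, -56.0]] [75.0, 31.0]
blue [[26.0, 41.0], [-16.0, 48.0], [-6.0, 117.0], [37.0, 110.0], [10.0, 80.0]] [69.0, 43.0]
side
brass [[-105.0, -115.0], [-105.0, -24.0], [9.0, -25.0], [9.0, -117.0], [-48.0, -70.0]] [114.0, 91.0]
blue [[-163.0, 158.0], [-234.0, 177.0], [-209.0, 265.0], [-139.0, 246.0], [-187.0, 212.0]] [91.0, 73.0]
blue [[-85.0, 24.0], [-102.0, 109.0], [4.0, 130.0], [21.0, 45.0], [-41.0, 77.0]] [107.0, 87.0]
```

View pics/s2.png

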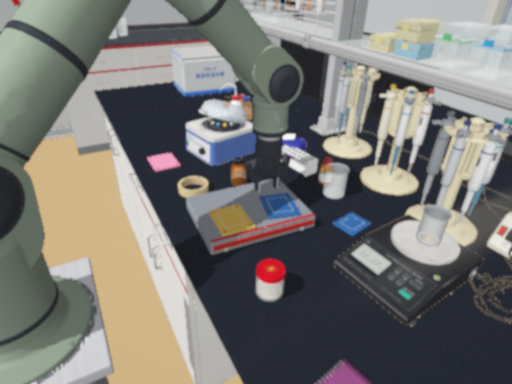

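Brass plate is on the ledge behind the stripe at (232,220); the fingers are behind the blue plate at (280,190). Now pushing.

>>> {"name": "arm_command", "arguments": {
  "deltas": [
    [[0,0,0.41],[0,0,0],5],
    [[0,0,0],[0,0,0],5],
    [[-0.4,0,0],[0,0,0],5],
    [[-0.4,0,0],[0,0,0],5],
    [[-0.4,0,0],[0,0,0],5],
    [[-0.4,0,0],[0,0,0],5],
    [[-0.4,0,0],[0,0,0],5],
    [[-0.4,0,0],[0,0,0],5],
    [[-0.4,0,0],[0,0,0],5],
    [[-0.4,0,0],[0,0,0],5],
    [[-0.4,0,0],[0,0,0],5],
    [[-0.4,0,0],[0,0,0],5],
    [[-0.4,0,0],[0,0,0],5],
    [[-0.4,0,0],[0,0,0],5],
    [[-0.4,0,0],[0,0,0],5],
    [[-0.3,0,0],[0,0,0],5],
    [[0,0,0],[0,0,0],5],
    [[0,0,0],[0,0,0],5]
  ]
}}

```text
clock: 15.25
position: [0.6552, 0.1109, 0.2173]
tool_rot: [-3.142, 0.0, 1.51]
force: [0.2, 0.5, -1.0]
grip_width: 0.0498
finger_force: 0.0
```

```bash
python3 chk.py
```

```text
15.25 [0.6552 0.1109 0.2173] [-3.142  0.     1.51 ] [ 0.2  0.5 -1. ]
tool uv [[-5.35797724 80.68603865]]
too many indices for array: array is 1-dimensional, but 2 were indexed
brass [[-88.0, -70.0], [-96.0, -35.0], [10.0, -7.0], [19.0, -41.0], [-39.0, -38.0]] [110.0, 36.0]
blue [[-29.0, 30.0], [-68.0, 50.0], [-34.0, 115.0], [5.0, 95.0], [-32.0, 72.0]] [74.0, 44.0]
side
brass [[-104.0, -116.0], [-106.0, -25.0], [7.0, -25.0], [8.0, -115.0], [-49.0, -70.0]] [113.0, 90.0]
blue [[-163.0, 158.0], [-234.0, 178.0], [-209.0, 266.0], [-139.0, 247.0], [-187.0, 212.0]] [92.0, 73.0]
blue [[-131.0, 44.0], [-131.0, 133.0], [-24.0, 134.0], [-25.0, 44.0], [-78.0, 89.0]] [107.0, 90.0]
```

>>> {"name": "arm_command", "arguments": {
  "deltas": [
    [[-0.4,0,0],[0,0,0],5],
    [[-0.4,0,0],[0,0,0],5],
    [[-0.3,0,0],[0,0,0],5],
    [[-0.2,0,0],[0,0,0],5],
    [[0,0,0],[0,0,0],5],
    [[0,0,0],[0,0,0],5],
    [[0.5,0,0],[0,0,0],5],
    [[0.5,0,0],[0,0,0],5],
    [[0,0,-2],[0,0,0],5],
    [[0,0,-4],[0,0,0],5],
    [[0,0,-4],[0,0,0],5],
    [[0,0,-4],[0,0,0],5],
    [[0,0,-4],[0,0,0],5],
    [[0,0,-2],[0,0,0],5],
    [[-2.5,-2,0],[0,0,0],5],
    [[-2.5,-2,0],[0,0,0],5],
    [[-2,-2,0],[0,0,0],5],
    [[0,0,0],[0,0,0],5],
    [[0,0,0],[0,0,0],5]
  ]
}}

```text
clock: 17.25
position: [0.5909, 0.0422, 0.4178]
tool_rot: [3.141, -0.001, 1.51]
force: [0.6, 1.1, 0.0]
grip_width: 0.0496
finger_force: 0.0
```

```bash
python3 chk.py; python3 - <<'E'
from h import *
save(bot.grab_frame("wrist"),"w3")
E
```

```text
17.25 [0.5909 0.0422 0.4178] [ 3.141e+00 -1.000e-03  1.510e+00] [0.6 1.1 0. ]
tool uv [[-77.80228069  20.62394049]]
edge now [0.5167 0.0142] 1.51
brass [[-96.0, -113.0], [-96.0, -24.0], [12.0, -24.0], [12.0, -113.0], [-41.0, -69.0]] [108.0, 90.0]
blue [[-98.0, 184.0], [-159.0, 201.0], [-139.0, 275.0], [-79.0, 258.0], [-118.0, 230.0]] [76.0, 63.0]
blue [[-140.0, 45.0], [-140.0, 135.0], [-32.0, 135.0], [-32.0, 44.0], [-86.0, 89.0]] [108.0, 91.0]
side
brass [[-105.0, -116.0], [-105.0, -25.0], [8.0, -25.0], [8.0, -116.0], [-49.0, -70.0]] [114.0, 91.0]
blue [[-163.0, 158.0], [-233.0, 176.0], [-210.0, 265.0], [-139.0, 247.0], [-187.0, 212.0]] [92.0, 73.0]
blue [[-153.0, 45.0], [-151.0, 138.0], [-36.0, 136.0], [-38.0, 43.0], [-95.0, 91.0]] [114.0, 93.0]
```

View pics/w3.png

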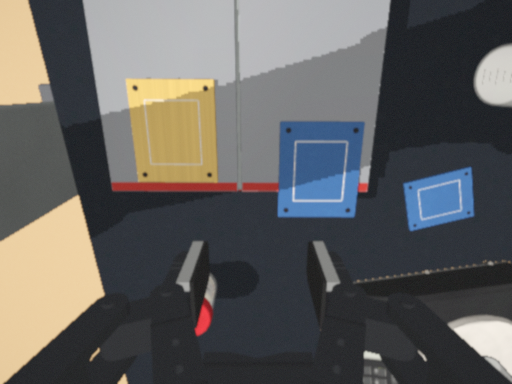

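Wrist view: brass (173,131) wholly on its slab, blue (320,170) square with about 30 mm past the stripe. Before handing in I check that the stripe's border really is the ledge's edge, by overlaying the model in the side view.

```bash
python3 - <<'E'
from h import *
ex=np.array([.06079,.99815]);ev=np.array([.99815,-.06079]);o=np.array([.56833,.01136])
def P(u,v,z): return [*(o+(u+.11)*ex+v*ev),z]
p=bot.grab_frame("side"); im=cv2.cvtColor(p["frame"],cv2.COLOR_RGB2BGR)[165:265,170:330]; im=cv2.resize(im,(800,500),interpolation=cv2.INTER_CUBIC)
def draw(pts,c):
    q=cv2.projectPoints(np.array(pts),np.array(p["rvec"],float),np.array(p["tvec"],float),np.array(p["K"]),None)[0].reshape(-1,2)
    q=((q-[170,165]+.5)*5*8).astype(int); cv2.polylines(im,[q.reshape(-1,1,2)],True,c,1,cv2.LINE_AA,3)
draw([P(a,b,.045) for a,b in((-.11,-.148),(-.11,.148),(.11,.148),(.11,-.148))],(0,255,0))
draw([P(-.11,-.148,0),P(-.11,.148,0)],(0,255,0))
for v in(-.069,.0895):
    u=-.041 if v<0 else -.086
    draw([P(u+a,v+b,.051) for a,b in((-.055,-.045),(-.055,.045),(.055,.045),(.055,-.045))],(255,0,255))
cv2.imwrite("pics/ov.png",im)
E
```

```text
(no output)
```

View pics/ov.png

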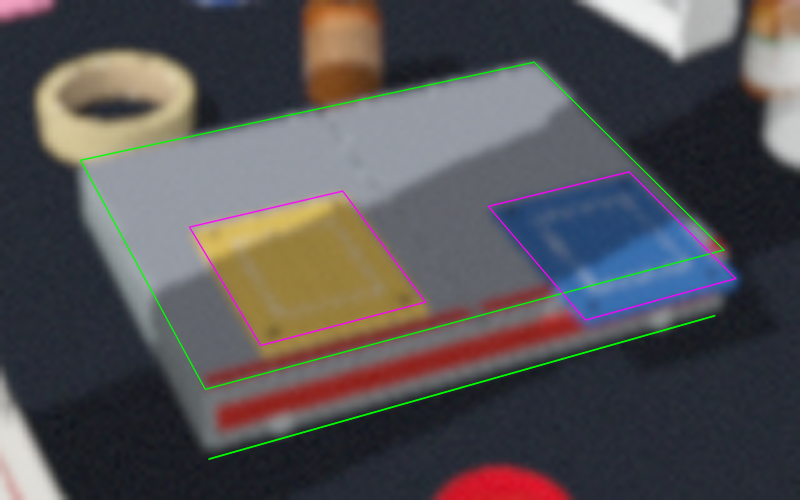

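The overlay agrees to a few mm: the brass plate is well inside the edge, and the blue plate overhangs by about 30–34 mm and is square.

```bash
python3 -c "
from workcell import bot
print(bot.job_done())"
```

```text
the job is handed in; nothing more can be done
None
```

I pushed the brass plate back so none of it overhangs, and pushed the blue plate out square with about 30 mm over the red edge. The job is handed in; no verdict came back.

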